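# Slide a cover plate out over the lip of its stand, pinch it and cover a beaker

## Robot

A 7-joint arm with a two-finger parallel gripper is mounted at the origin on a cart in front of the work surface, level with it; the furniture and walls round the work are solid. World frame = base frame: x ahead of the robot, y to its left, z up, the work surface at z = 0. Lengths are in m, angles in degrees, forces in N, time in s.
With the tool pointing down it reaches from about 0.425 to 0.875 m from the base axis. Payload 4.7 kg.
Tool frame: the origin (TCP) lies at the very end of the fingers, on their centre line; the grasp point (between the pads) lies 19 mm behind it; z points along the fingers, y is the line along which they close (so a half turn about z gives the same grasp; the last joint's range is limited). The gripper opens to 87 mm and grips with 3 to 60 N. Pads are 19 mm wide; open, the fingers measure 117 mm over their backs; the gripper's body (75 mm by 190 mm) begins 51 mm behind the grasp point.
Start: joints at [77.756, 18.392, -4.016, 83.108, 1.295, 78.541, -3.26], TCP at [0.147, -0.633, 0.192] pointing down, gripper open.
Joint ranges: [-163.93, 163.93], [-17.29, 119.83], [-79.2, 71.16], [3.27, 140.29], [-89.18, 269.18], [5.43, 117.66], [-154.24, 154.24]. Speed limits (degrees/s): [147.25, 147.25, 180, 180, 180, 180, 180].

## Interface

Orientations are given as [roll, pitch, yaw] about the fixed x, y, z axes, in that order (R = Rz(yaw) Ry(pitch) Rx(roll)).
In Python, from cell import get_obs, eyes, env gives the robot as it stands.
- The arm moves only by the tool servo_tool, never from a script. Its argument "series" is a list that holds one entry, the list of rows, each a list of 7 numbers: the shift along the tool's x, y, z in units of 300 mm (1.0 is 300 mm), then the turn, a rotation vector about the tool's x, y, z in units of pi rad (1.0 is pi rad), then the opening, from 0 (shut) to 1 (fully open). In form: [[[tx, ty, tz, wx, wy, wz, gripper], ...]]. A call has 1 to 12 rows; each row is the pose to reach, as a shift and turn from the pose commanded when the call began, along the tool's axes at that moment, turning the shorter way round; what a row does not reach only later rows make up. A row lasts 1/12 s, in which the tool goes at most 41.7 mm and 7.16 degrees, less where a joint would pass 70% of its speed; a pose out of reach is approached as far as the arm can. A call with a number of a shift or a turn outside -1 to 1 is refused whole. A call with a gripper value outside its range is refused whole. The fingers move at their own pace and stop on an object; "grip_force" is the grip in N (left out, the last holds). Time passes only in rows, so rows that repeat a pose let the fingers close. It gives the time, the measured TCP pose, the force, the opening and the grip force at its end, in the units of the state.
- get_obs(): the state, without advancing time (a new reading comes with each control period).
- eyes.read_camera(name): name is "scene" or "top"; returns a dict with "frame" (480x640x3 uint8, red, green, blue), "depth" (480x640 float32, m along the optical axis (not along the pixel's ray), 0 where there is no reading), "fx", "fy", "cx", "cy" (pixels), "origin" and "rotation" of the camera in the world. Camera axes: x right, y down, z forward; pixel columns grow to the right and rows downward; lengths in m; the calibration is good to about 2 mm. A picture is of the moment at which its call begins.
- env.sign_off(): hands the job in; it is judged then, once.
The state is a dict: "time_s": time; "qpos": joint angles; "joint_velocities": joint speeds; "effort": joint torques, N m; "tool_pos": TCP position; "tool_rot": TCP orientation; "force": force on the tool from outside, world axes, zero at the start; "wrist_torque": the same for the moment, N m; "grip_width": finger opening in m; "grasp_force": force on a finger pad.
Only numpy, scipy, OpenCV 4.12 (cv2) and the standard library are available. Lean on these libraries where they do the work, as an engineer would, in place of code of your own. Each camera call takes 0.05 s, during which the arm holds its last target. There are 200 camera calls.

## Task

The thin blue ceramic plate lies sunk between the rails of the grey stand, held by a spring catch, so its edges cannot be gripped there. Press down on it with a fingertip, firmly enough to drag it past the catch but no harder than it takes, and slide it out over the stand's open end until about a third of it overhangs; let go, pinch the overhanging end by its two long edges, lift it level, and lay it gently on the small beaker so that the beaker's mouth is wholly covered. The plate is brittle: never press it hard against the stand or the beaker or let it drop, and leave the beaker and the other things where they stand.

Things in the scene. Friction and masses are not known exactly. Their poses are not given: they have to be found in the camera images.
- cover_plate: Thin flat blue ceramic plate, 110 (its x) x 66 (its y) x 4 mm, about 70 g. Origin: centre of its underside; z up. Starts flat on the stand's bed, axes nearly parallel to the stand's, its +x end 1 to 7 mm from the back stop. Slides easily on the stand; fingertips grip it well. A press kept at 14 to 18 N drags it past the catch; with less than 12 N the finger slips on it; over 25 N breaks it.
- plate_front (a point): Middle of the lower edge of the plate's -x end (the end that is to overhang), 55 mm from its origin; starts 5 to 11 mm inside stand_lip. The plate tips off the stand when it overhangs by 55 mm.
- plate_stand: Fixed grey stand, 132 (its x) x 86 (its y) mm. Origin: 40 mm below the centre of its bed; z up. Its height differs: the smooth bed is 40 to 54 mm above the worktop. Rails along both long sides, 5 mm above the bed (1 mm above the plate), leave a channel 70 mm wide. The -x end, roughly facing the robot, is open; the back stop at +x is 10 mm thick, 16 mm above the bed. Black foot 104 mm wide.
- stand_lip (a point): Middle of the bed's upper edge at the open -x end of the stand, 66 mm from the middle of the bed; the overhang is how far plate_front lies beyond it along the stand's -x.
- beaker: Small clear round beaker, loose, 46 mm outside diameter, 60 mm high, 150 g, open at the top. Origin: centre of its underside on the worktop; z up.
- beaker_rim (a point): Centre of the beaker's mouth at rim height, 60 mm above its origin.
- timer: Loose white laboratory timer lying flat, 62 x 66 x 19 mm, a bystander. Origin: centre of its underside.
- petri_dishes: Loose stack of two clear petri dishes, 70 mm across, 32 mm high, a bystander. Origin: centre of its underside.
- catch_nose (a point): Spring catch in the stand's +y rail (black block, rounded brass nose 12 mm across, 36 mm from the stand's middle towards the back stop). It presses sideways on the plate's long edge with about 10 N, so the first 15 to 20 mm of the slide drag with some 5 to 8 N; then the plate's rear end passes it and slides freely. This point: the nose's side, 3 mm above the bed.
Things that resemble listed ones, but are neither listed nor needed, are in the scene too. There is more than one size of the cover_plate; the job needs the larger.

How it is judged:
By the outcome, as a careful person would: the job done as asked, in the order asked, and still so for the second after the job is handed in, with the robot touching nothing.
It also fails if it takes over 72 s, if anything falls off the work surface, if the arm or the gripper's body presses on something with over 40 N, if the wrist force passes 120 N, or if a joint passes its speed limit or range.

## Working session

There is one attempt and no reset: what is moved stays moved. The work goes in short steps, Python scripts to look and compute and a tool call to move; the robot and the scene stay as the last step left them, time stands still between calls to the robot, and variables do not carry over. Pictures are saved under pics/ and viewed, at most 11 in all, crops included, and the job is handed in when it is done.

Besides the shell and the picture viewer there is one more tool, called after "Call:" as name(argument=value, ...), one argument or row to a line, values as JSON. servo_tool: Moves the arm, as the interface text tells. Shifts and turns lie within -1 to 1; 1 stands for 300 mm of shift or pi rad of turn. Its arguments: {"type":"object","properties":{"series":{"type":"array"},"grip_force":{"type":"number"}},"required":["series"]}

```bash
mkdir -p pics
cat > h.py <<'E'
import numpy as np, cv2
from cell import get_obs, eyes, env
def cam(n):
    c=eyes.read_camera(n); c['R']=np.array(c['rotation']).reshape(3,3); c['o']=np.array(c['origin']); return c
def save(c,f,box=None,s=1):
    im=cv2.cvtColor(c['frame'],cv2.COLOR_RGB2BGR)
    if box: x0,y0,x1,y1=box; im=im[y0:y1,x0:x1]
    if s!=1: im=cv2.resize(im,None,fx=s,fy=s,interpolation=cv2.INTER_CUBIC)
    cv2.imwrite('pics/'+f,im)
def plane(c,u,v,z):
    d=c['R']@np.array([(u-c['cx'])/c['fx'],(v-c['cy'])/c['fy'],1.0]); return c['o']+d*(z-c['o'][2])/d[2]
def cloud(c):
    v,u=np.mgrid[:480,:640]; d=c['depth']
    P=np.stack([(u-c['cx'])/c['fx']*d,(v-c['cy'])/c['fy']*d,d],-1)
    return P@c['R'].T+c['o']
def proj(c,p):
    q=c['R'].T@(np.array(p)-c['o']); return c['fx']*q[0]/q[2]+c['cx'],c['fy']*q[1]/q[2]+c['cy']
E
python3 - <<'E'
from h import *
for n in('scene','top'):
    c=cam(n); save(c,n+'0.png'); print(n,c['o'],c['R'].round(3).tolist(),c['fx'],c['cx'],c['cy'])
print(get_obs())
E
```

```text
Traceback (most recent call last):
  File "h.py", line 4, in cam
    c=eyes.read_camera(n); c['R']=np.array(c['rotation']).reshape(3,3); c['o']=np.array(c['origin']); return c
                                  ~~~~~~~~~~~~~~~~~~~~~~~~~~~~~~~^^^^^
ValueError: cannot reshape array of size 3 into shape (3,3)
```

Rotation is given as [roll, pitch, yaw], presumably.

```bash
sed -i "s/np.array(c\['rotation'\]).reshape(3,3)/Rotation.from_euler('xyz',c['rotation'],degrees=True).as_matrix()/; 1a from scipy.spatial.transform import Rotation" h.py
python3 - <<'E'
from h import *
for n in('scene','top'):
    c=cam(n); save(c,n+'0.png'); print(n,c['o'],c['rotation'],c['R'].round(3).tolist(),c['fx'],c['cx'],c['cy'])
    P=cloud(c); print(np.median(P[200:400:20,200:500:20,2]))
print(get_obs())
E
```

```text
scene [0.035835   0.21561101 0.42091011] [-115.08800546   -0.89602869 -138.03295924] [[-0.743, -0.294, 0.601], [-0.669, 0.306, -0.678], [0.016, -0.906, -0.424]] 477.1805829868991 320.3937958499167 235.58195019769826
0.0036390350428959772
top [ 0.39138743 -0.33844618  0.91574597] [-169.60936607   -1.98725423  -90.1982725 ] [[-0.003, -0.984, 0.18], [-0.999, -0.003, -0.035], [0.035, -0.18, -0.983]] 534.8970160380482 314.44675404838046 237.8601305594097
0.002273899129042911
{'time_s': 0.15, 'qpos': array([77.75663395, 18.4300798 , -4.01544086, 83.16017216,  1.29616749,
       78.54116877, -3.25935697]), 'joint_velocities': array([-0.10706208, -0.06373492,  0.07051572, -0.23304225,  0.04701202,
        0.07560722, -0.08300683]), 'effort': array([ 1.31328346e-03, -4.91797221e+01, -4.03469838e-01, -3.12874389e+01,
       -6.36989786e-02,  4.04905085e-02,  1.26241421e-04]), 'tool_pos': array([ 0.14661876, -0.63275839,  0.19119238]), 'tool_rot': array([-1.79913863e+02,  6.31073217e-03,  1.30535835e+01]), 'force': array([-0.60445799,  0.26921477,  0.31539043]), 'wrist_torque': array([ 0.00637748,  0.00746381, -0.03452285]), 'grasp_force': 0.0, 'grip_width': 0.08738075502669172}
```

View pics/top0.png

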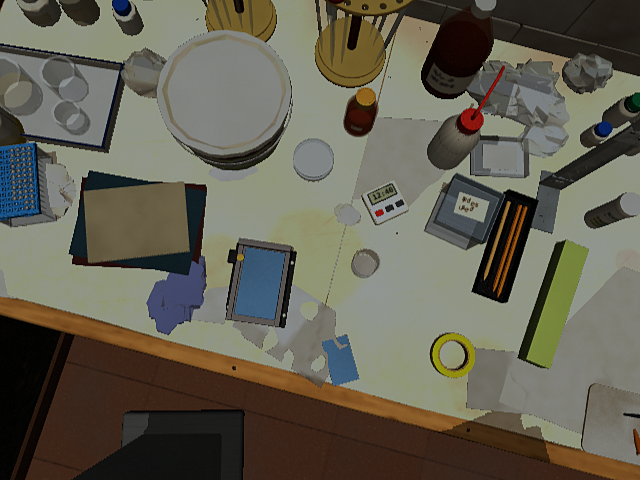

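View pics/scene0.png

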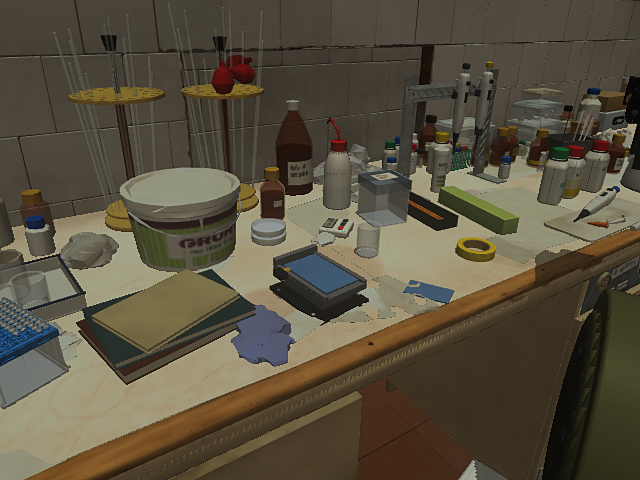

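Top view: the large blue plate lies in the stand at (263,284), with the brass catch at (240,257) and the open end near row 322. The small clear beaker is at (365,263), the timer at (385,203) and the petri dishes at (313,160).

Possible confusions:
- **Plate:** the blue piece in the stand (263,284), or the flat blue notched piece on the worktop (340,358). I choose the one in the stand.
- **Beaker:** the loose one (365,263), or the glassware in the tray (60,78), (68,115), (10,85). I choose the loose one.

Next I measure and check these in a close crop.

Run:
```python
from h import *
c=cam('top'); save(c,'crop1.png',(215,225,395,385),4)
P=cloud(c); hsv=cv2.cvtColor(c['frame'],cv2.COLOR_RGB2HSV)
m=((hsv[...,0]>98)&(hsv[...,0]<118)&(hsv[...,1]>90)).astype(np.uint8); m[:, :215]=0; m[:,395:]=0; m[:225]=0;m[385:]=0
n,l,s,ce=cv2.connectedComponentsWithStats(m)
for i in range(1,n):
    if s[i,4]<200: continue
    k=l==i; zs=P[k][:,2]; z=np.median(zs[c['depth'][k]>0]); 
    v,u=np.nonzero(k); W=np.array([plane(c,a,b,z)[:2] for a,b in zip(u,v)])
    r=cv2.minAreaRect((W*1000).astype(np.float32)); print(s[i],z,np.percentile(zs,[5,50,95]),r, cv2.boxPoints(r).tolist())
# raised points in stand region / beaker region
for nm,(x0,y0,x1,y1) in dict(stand=(222,235,300,332),beaker=(345,243,385,282),timer=(355,175,412,228),dish=(290,135,337,183)).items():
    Q=P[y0:y1,x0:x1].reshape(-1,3); 
    print(nm,[(lo,int(((Q[:,2]>lo)&(Q[:,2]<lo+.005)).sum()),(Q[(Q[:,2]>lo)&(Q[:,2]<lo+.005)].mean(0)*1000).round()[:2].tolist()) for lo in np.arange(.01,.08,.005).round(3) if ((Q[:,2]>lo)&(Q[:,2]<lo+.005)).sum()>15])
```

```text
[ 234  247   51   73 2718] 0.04572721186078782 [0.04322079 0.04573649 0.04830471] ((476.69720458984375, -279.8757629394531), (65.44527435302734, 109.26107025146484), 80.98551940917969) [[417.61431884765625, -303.634521484375], [525.5258178710938, -320.75396728515625], [535.7800903320312, -256.11700439453125], [427.86859130859375, -238.99755859375]]
[ 322  335   37   50 1089] 0.0036750122471145286 [0.00121058 0.0037054  0.00653106] ((352.2278137207031, -412.1751403808594), (74.13359832763672, 44.08025360107422), 15.029746055603027) [[310.71356201171875, -400.50115966796875], [322.14447021484375, -443.073486328125], [393.7420654296875, -423.84912109375], [382.3111572265625, -381.27679443359375]]
stand [(np.float64(0.01), 60, [457.0, -272.0]), (np.float64(0.035), 89, [453.0, -271.0]), (np.float64(0.04), 1395, [469.0, -275.0]), (np.float64(0.045), 2613, [477.0, -278.0]), (np.float64(0.05), 78, [517.0, -271.0]), (np.float64(0.055), 287, [538.0, -287.0]), (np.float64(0.06), 21, [537.0, -291.0])]
beaker [(np.float64(0.01), 23, [511.0, -452.0]), (np.float64(0.015), 23, [513.0, -456.0]), (np.float64(0.02), 32, [513.0, -458.0]), (np.float64(0.025), 21, [510.0, -449.0]), (np.float64(0.03), 31, [513.0, -456.0]), (np.float64(0.035), 28, [512.0, -458.0]), (np.float64(0.04), 24, [513.0, -452.0]), (np.float64(0.045), 25, [513.0, -458.0]), (np.float64(0.05), 24, [522.0, -464.0]), (np.float64(0.055), 90, [513.0, -457.0]), (np.float64(0.06), 58, [514.0, -455.0])]
timer [(np.float64(0.01), 310, [616.0, -488.0]), (np.float64(0.015), 973, [621.0, -492.0]), (np.float64(0.02), 71, [617.0, -488.0])]
dish [(np.float64(0.01), 37, [669.0, -364.0]), (np.float64(0.015), 38, [668.0, -365.0]), (np.float64(0.02), 25, [669.0, -364.0]), (np.float64(0.025), 89, [687.0, -367.0]), (np.float64(0.03), 1083, [695.0, -368.0]), (np.float64(0.035), 90, [694.0, -369.0])]
```

View pics/crop1.png

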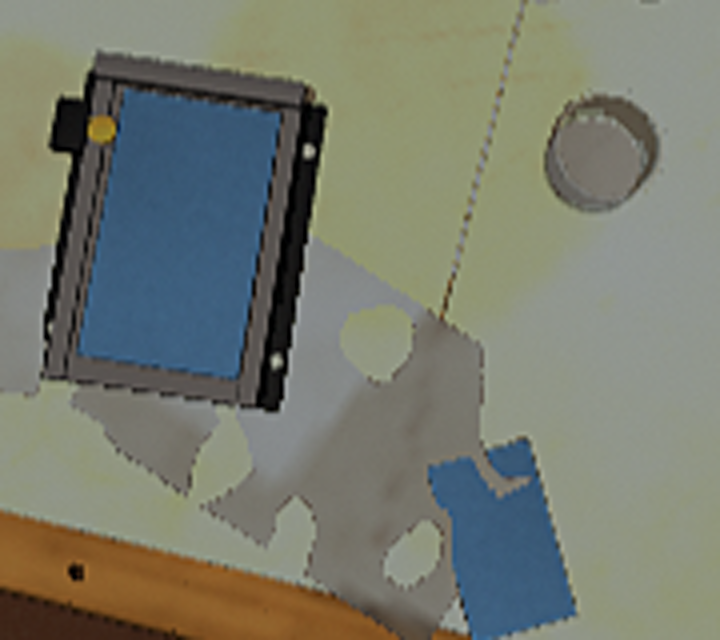

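The crop confirms the choice: the full 110×66 plate sits in the stand (crop corners (120,88), (280,112), (238,378), (78,357)). The notched 74×44 piece on the worktop is a decoy. The lip edge runs (45,380)→(240,405) and the beaker rim centre is near (600,150).

Run:
```python
from h import *
c=cam('top'); f=lambda x,y,z: plane(c,215+x/4-.4,225+y/4-.4,z)[:2]*1000
z=.048
L=f(94,80,z),f(45,378,z); R=f(303,105,z),f(258,403,z)
for a,b in(L,R): d=a-b; print(a,b,np.degrees(np.arctan2(d[1],d[0])),np.linalg.norm(d))
lip=f(72,380,.043),f(238,405,.043); print('lip',lip, np.degrees(np.arctan2(*(lip[0]-lip[1])))) 
t=np.radians(-9); ex=np.array([np.cos(t),np.sin(t)]); ey=np.array([-ex[1],ex[0]])
print('lip along',[p@ex for p in lip],'plate c along',np.array([476.7,-279.9])@ex,'lat',np.array([476.7,-279.9])@ey,'rails lat',[p@ey for p in L+R])
# beaker rim: outer outline
C=cloud(c); g=cv2.cvtColor(c['frame'],cv2.COLOR_RGB2GRAY)
s=cam('scene'); Q=cloud(s); B=C[243:283,345:386].reshape(-1,3); B=B[(B[:,2]>.05)&(B[:,2]<.068)]
D=Q.reshape(-1,3); D=D[(abs(D[:,0]-.513)<.04)&(abs(D[:,1]+.456)<.04)&(D[:,2]>.015)&(D[:,2]<.07)]
for X in(B,D):
    print(len(X),cv2.minEnclosingCircle((X[:,:2]*1000).astype(np.float32)),(X.mean(0)*1000).round(1),np.percentile(X,[3,97],axis=0).round(3).tolist())
for nm,(x,y) in dict(l=(545,153),r=(658,150),t=(600,94),b=(596,212)).items(): print(nm,f(x,y,.06),f(x,y,0))
save(s,'sc_bk.png',(255,190,415,310),5)
o=get_obs(); R=Rotation.from_euler('xyz',o['tool_rot'],degrees=True).as_matrix()
print('move tool axes',R.T@(np.array([.492,-.282,.075])-o['tool_pos'])/.3)
```

```text
[ 538.90413485 -243.91308631] [ 418.21999929 -227.11615044] -7.923580731406112 121.8474358787912
[ 528.71432182 -329.47844401] [ 408.13341391 -312.07252655] -8.213938018981809 121.83070759804778
lip (array([ 417.55435119, -237.28215536]), array([ 407.45915405, -303.90527463])) 8.616308242931845
lip along [np.float64(449.5326712753072), np.float64(449.9839147832714)] plate c along 514.6170387264627 lat -201.881657047901 rails lat [np.float64(-156.60693142241797), np.float64(-158.89595189750315), np.float64(-242.7128755358055), np.float64(-244.38426362046246)]
174 ((511.0889587402344, -454.18988037109375), 23.228679656982422) [ 514.3 -456.8   58.5] [[0.489, -0.476, 0.051], [0.533, -0.433, 0.063]]
701 ((510.1534423828125, -455.21832275390625), 24.49420928955078) [ 506.1 -449.3   43.5] [[0.489, -0.476, 0.018], [0.531, -0.434, 0.062]]
l [ 507.36801271 -427.45889438] [ 515.49990599 -433.69995508]
r [ 508.65033671 -473.40677713] [ 516.87213919 -482.86943985]
t [ 531.5894437 -450.280968 ] [ 541.4196048  -458.12218161]
b [ 483.443582   -447.67999683] [ 489.8980314  -455.33884526]
move tool axes [ 1.38553521 -0.87968808  0.38945081]
```

View pics/sc_bk.png

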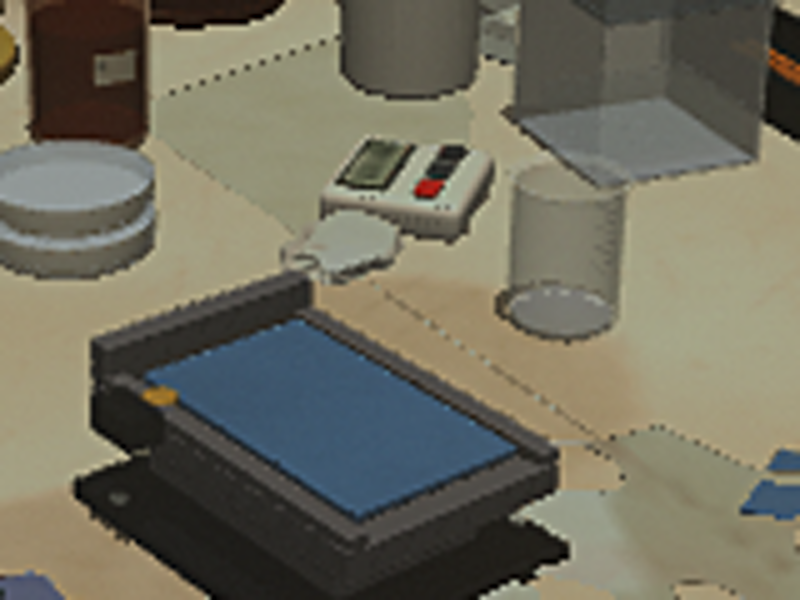

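Bystanders are clear. The stand's yaw is about -8.3°, the plate front is about 10 mm inside the lip, and the beaker centre is about (0.511, -0.455). I approach with the gripper shut.

Call:
servo_tool(
  series=[
    [[0.1, -0.06, 0.0, 0, 0, 0, 0], [0.2, -0.13, 0.0, 0, 0, 0.03, 0], [0.32, -0.2, 0, 0, 0, 0.06, 0], [0.44, -0.28, 0, 0, 0, 0.09, 0], [0.56, -0.355, 0, 0, 0, 0.118, 0], [0.66, -0.42, 0, 0, 0, 0.118, 0], [0.7, -0.44, 0, 0, 0, 0.118, 0], [0.7, -0.44, 0, 0, 0, 0.118, 0]],
  ],
  grip_force=10,
)

```text
time_s: 0.97
tool_pos: [0.3261, -0.4534, 0.1925]
tool_rot: [-180.0, -0.1, -7.7]
force: [0.4, -0.2, 0.2]
grip_width: 0.0413
grasp_force: 0.0
```

```bash
cat >> h.py <<'E'
def to(p,yaw=-8.5):
    o=get_obs(); R=Rotation.from_euler('xyz',o['tool_rot'],degrees=True)
    T=Rotation.from_euler('xyz',[180,0,yaw],degrees=True)
    print('t',o['time_s'],'pos',o['tool_pos'].round(4),'rot',o['tool_rot'].round(2),'F',o['force'].round(2),'w',round(o['grip_width'],4))
    print('shift',(R.as_matrix().T@(np.array(p)-o['tool_pos'])/.3).round(4),'turn',((R.inv()*T).as_rotvec()/np.pi).round(4))
E
python3 -c "
from h import *
to([.492,-.2815,.075],-8.3)"
```

```text
t 0.9667 pos [ 0.3261 -0.4534  0.1925] rot [-1.7995e+02 -1.0000e-01 -7.6900e+00] F [ 0.43 -0.21  0.19] w 0.0413
shift [ 0.4707 -0.6415  0.3931] turn [-0.0003 -0.0006  0.0034]
```

Call:
servo_tool(
  series=[
    [[0.05, -0.08, 0.03, 0, 0, 0.003, 0], [0.12, -0.17, 0.08, 0, 0, 0.003, 0], [0.2, -0.27, 0.14, 0, 0, 0.003, 0], [0.28, -0.38, 0.2, 0, 0, 0.003, 0], [0.36, -0.49, 0.26, 0, 0, 0.003, 0], [0.43, -0.58, 0.32, 0, 0, 0.003, 0], [0.47, -0.64, 0.37, 0, 0, 0.003, 0], [0.47, -0.64, 0.39, 0, 0, 0.003, 0], [0.47, -0.64, 0.39, 0, 0, 0.003, 0], [0.47, -0.64, 0.39, 0, 0, 0.003, 0]],
  ],
)

```text
time_s: 1.8
tool_pos: [0.4871, -0.2894, 0.0747]
tool_rot: [179.9, 0.1, -8.9]
force: [0.3, -0.4, -0.1]
grip_width: 0.0004
grasp_force: 0.0
```

```bash
python3 -c "
from h import *
to([.492,-.2815,.05],-8.3)"
```

```text
t 1.8 pos [ 0.4871 -0.2894  0.0747] rot [ 1.7995e+02  8.0000e-02 -8.8500e+00] F [ 0.28 -0.44 -0.09] w 0.0004
shift [ 0.0122 -0.0286  0.0824] turn [ 0.0003  0.0004 -0.0031]
```

Call:
servo_tool(
  series=[
    [[0.006, -0.014, 0.02, 0, 0, -0.003, 0], [0.012, -0.028, 0.04, 0, 0, -0.003, 0], [0.012, -0.028, 0.06, 0, 0, -0.003, 0], [0.012, -0.028, 0.075, 0, 0, -0.003, 0], [0.012, -0.028, 0.08, 0, 0, -0.003, 0], [0.012, -0.028, 0.08, 0, 0, -0.003, 0], [0.012, -0.028, 0.08, 0, 0, -0.003, 0]],
  ],
)

```text
time_s: 2.38
tool_pos: [0.4932, -0.2798, 0.0511]
tool_rot: [180.0, 0.0, -8.2]
force: [-0.5, -0.0, -0.5]
grip_width: 0.0003
grasp_force: 0.0
```

```bash
python3 -c "
from h import *
to([.492,-.2815,.048],-8.3)"
```

```text
t 2.3833 pos [ 0.4932 -0.2798  0.0511] rot [179.99   0.    -8.2 ] F [-0.52 -0.01 -0.5 ] w 0.0003
shift [-0.003   0.0063  0.0102] turn [0.0001 0.     0.0005]
```

Call:
servo_tool(
  series=[
    [[-0.002, 0.003, 0.003, 0, 0, 0, 0], [-0.003, 0.005, 0.006, 0, 0, 0, 0], [-0.003, 0.005, 0.009, 0, 0, 0, 0], [-0.003, 0.005, 0.012, 0, 0, 0, 0], [-0.003, 0.005, 0.014, 0, 0, 0, 0], [-0.003, 0.005, 0.016, 0, 0, 0, 0]],
  ],
)

```text
time_s: 2.88
tool_pos: [0.4922, -0.2808, 0.0462]
tool_rot: [180.0, -0.0, -8.2]
force: [0.1, 0.4, 0.2]
grip_width: 0.0005
grasp_force: 0.0
```

Call:
servo_tool(
  series=[
    [[0, 0, 0.001, 0, 0, 0, 0], [0, 0, 0.002, 0, 0, 0, 0], [0, 0, 0.003, 0, 0, 0, 0], [0, 0, 0.004, 0, 0, 0, 0]],
  ],
)

```text
time_s: 3.22
tool_pos: [0.4922, -0.2809, 0.045]
tool_rot: [180.0, -0.0, -8.2]
force: [-0.3, -0.1, -0.1]
grip_width: 0.0003
grasp_force: 0.0
```

Call:
servo_tool(
  series=[
    [[0, 0, 0.001, 0, 0, 0, 0], [0, 0, 0.002, 0, 0, 0, 0], [0, 0, 0.003, 0, 0, 0, 0]],
  ],
)

```text
time_s: 3.47
tool_pos: [0.4922, -0.2809, 0.0441]
tool_rot: [180.0, 0.0, -8.2]
force: [0.0, -0.4, 0.3]
grip_width: 0.0005
grasp_force: 0.0
```

Call:
servo_tool(
  series=[
    [[0, 0, 0.0005, 0, 0, 0, 0], [0, 0, 0.001, 0, 0, 0, 0]],
  ],
)

```text
time_s: 3.63
tool_pos: [0.4922, -0.2809, 0.0438]
tool_rot: [180.0, 0.0, -8.2]
force: [0.7, 0.5, -0.1]
grip_width: 0.0006
grasp_force: 0.0
```

Call:
servo_tool(
  series=[
    [[0, 0, 0.0007, 0, 0, 0, 0], [0, 0, 0.0015, 0, 0, 0, 0], [0, 0, 0.0015, 0, 0, 0, 0]],
  ],
)

```text
time_s: 3.88
tool_pos: [0.4921, -0.2808, 0.0433]
tool_rot: [180.0, 0.0, -8.2]
force: [0.1, -0.5, -0.9]
grip_width: 0.0008
grasp_force: 0.0
```

Call:
servo_tool(
  series=[
    [[0, 0, 0.0007, 0, 0, 0, 0], [0, 0, 0.0015, 0, 0, 0, 0], [0, 0, 0.0015, 0, 0, 0, 0]],
  ],
)

```text
time_s: 4.13
tool_pos: [0.4921, -0.2809, 0.0429]
tool_rot: [180.0, 0.0, -8.2]
force: [1.3, 1.2, -0.3]
grip_width: 0.0005
grasp_force: 0.0
```

Call:
servo_tool(
  series=[
    [[0, 0, 0.001, 0, 0, 0, 0], [0, 0, 0.002, 0, 0, 0, 0], [0, 0, 0.002, 0, 0, 0, 0]],
  ],
)

```text
time_s: 4.38
tool_pos: [0.4921, -0.2808, 0.0423]
tool_rot: [180.0, 0.0, -8.2]
force: [0.9, -0.1, -0.6]
grip_width: 0.0005
grasp_force: 0.0
```

```bash
python3 -c "
from h import *
s=cam('scene'); save(s,'press.png',(255,190,415,310),5)
o=get_obs();print(o['force'],o['wrist_torque'],o['tool_pos'])
print(proj(s,o['tool_pos']),'crop',[(a-b)*5 for a,b in zip(proj(s,o['tool_pos']),(255,190))])"
```

```text
[-0.3936276  -0.25947024  0.0926079 ] [-0.00975091  0.02673815 -0.04040183] [ 0.49214211 -0.28087016  0.04231311]
(np.float64(312.22615463581815), np.float64(270.74990390794636)) crop [np.float64(286.13077317909074), np.float64(403.7495195397318)]
```

View pics/press.png

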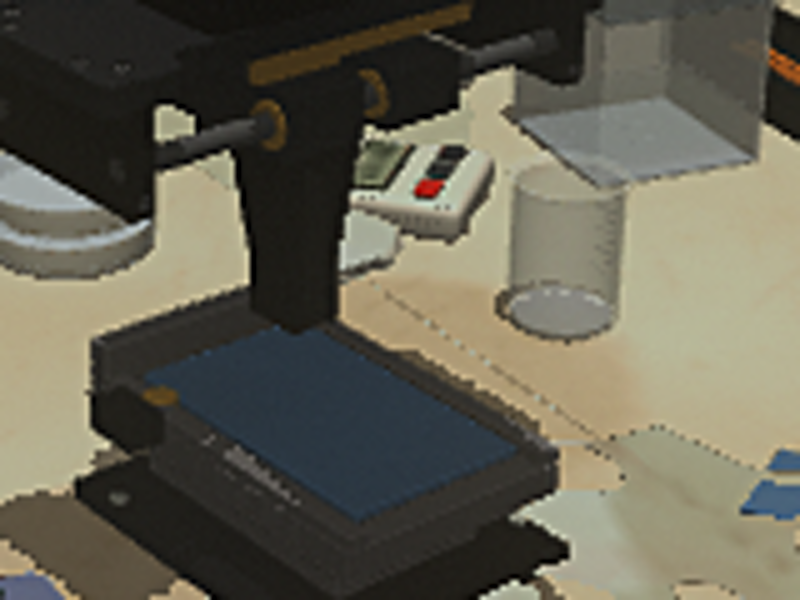

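The picture shows the fingertip at crop (292,333), but the reported TCP projects to (286,404). The tip is about 2 cm off the reported place, so I locate the finger in the depth data.

```bash
python3 -c "
from h import *
s=cam('scene'); P=cloud(s); o=get_obs()
for r in range(222,262,4):
    a=[(P[r,u]*1000).round().astype(int).tolist() for u in (308,313,318)]; print(r,a)
t=cam('top'); save(t,'ptop.png',(190,180,370,340),4)
print(proj(t,o['tool_pos']),o['qpos'])
Q=cloud(t); k=(Q[...,2]>.03)&(Q[...,2]<.12)&(abs(Q[...,0]-.49)<.12)&(abs(Q[...,1]+.28)<.1)
print(k.sum())
"
```

```text
222 [[484, -262, 136], [459, -246, 149], [486, -287, 128]]
226 [[487, -265, 128], [482, -271, 128], [482, -282, 124]]
230 [[489, -267, 120], [483, -271, 121], [483, -283, 117]]
234 [[492, -271, 111], [482, -271, 114], [483, -283, 110]]
238 [[493, -271, 104], [481, -270, 108], [482, -282, 104]]
242 [[494, -273, 96], [483, -272, 100], [480, -280, 98]]
246 [[494, -273, 89], [482, -271, 94], [481, -282, 90]]
250 [[495, -274, 81], [482, -271, 87], [482, -283, 83]]
254 [[529, -310, 48], [483, -273, 79], [481, -282, 76]]
258 [[521, -301, 47], [515, -308, 47], [510, -314, 46]]
(np.float64(260.5186412327072), np.float64(273.42847905387396)) [ 44.8228535   16.58866589 -20.44548632 104.40426437   6.60546158
  60.16856571 -76.32346547]
1389
```

View pics/ptop.png

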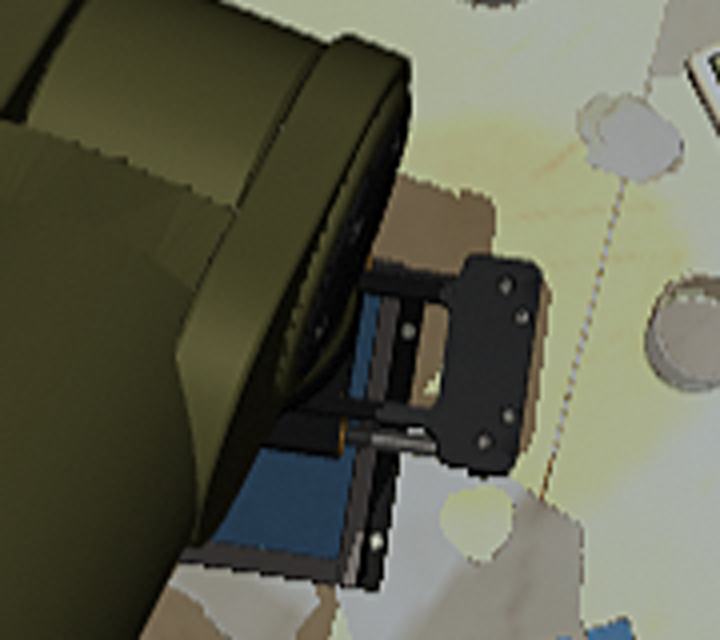

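The depth confirms it: the fingertip is really at about z = 0.072 while the state says 0.042, so roughly 26 mm still remain above the plate. I descend by force and vision rather than by the reported z.

Call:
servo_tool(
  series=[
    [[0, 0, 0.01, 0, 0, 0, 0], [0, 0, 0.02, 0, 0, 0, 0], [0, 0, 0.03, 0, 0, 0, 0], [0, 0, 0.04, 0, 0, 0, 0], [0, 0, 0.045, 0, 0, 0, 0], [0, 0, 0.045, 0, 0, 0, 0]],
  ],
)

```text
time_s: 5.03
tool_pos: [0.4917, -0.2806, 0.0282]
tool_rot: [-180.0, 0.1, -8.2]
force: [0.2, 1.2, -0.1]
grip_width: 0.0003
grasp_force: 0.0
```

```bash
python3 -c "
from h import *
s=cam('scene'); P=cloud(s)
for u in (310,314,318):
    col=P[230:300,u]; b=s['frame'][230:300,u].astype(int)
    print(u,[(230+i,(col[i]*1000).round().astype(int).tolist(),b[i].tolist()) for i in range(26,46,2)])
print(get_obs()['force'],get_obs()['tool_pos'])
"
```

```text
310 [(256, [489, -272, 73], [27, 26, 22]), (258, [489, -272, 70], [26, 25, 21]), (260, [489, -272, 67], [28, 27, 23]), (262, [489, -272, 63], [27, 23, 16]), (264, [504, -288, 47], [44, 56, 68]), (266, [499, -283, 48], [42, 53, 63]), (268, [496, -280, 46], [41, 53, 63]), (270, [490, -273, 48], [42, 53, 64]), (272, [486, -269, 47], [43, 53, 63]), (274, [480, -263, 48], [42, 55, 64])]
314 [(256, [482, -274, 75], [27, 26, 21]), (258, [482, -273, 72], [27, 26, 22]), (260, [482, -274, 68], [29, 27, 22]), (262, [480, -271, 67], [28, 27, 21]), (264, [482, -274, 61], [26, 23, 17]), (266, [496, -289, 46], [42, 54, 65]), (268, [491, -284, 47], [41, 53, 63]), (270, [486, -278, 47], [42, 53, 63]), (272, [480, -271, 49], [42, 52, 63]), (274, [477, -269, 47], [41, 54, 64])]
318 [(256, [482, -283, 72], [29, 26, 22]), (258, [482, -283, 69], [30, 29, 25]), (260, [481, -282, 65], [31, 29, 25]), (262, [482, -284, 61], [30, 27, 22]), (264, [493, -295, 49], [44, 57, 68]), (266, [489, -291, 48], [43, 54, 65]), (268, [485, -287, 48], [42, 54, 65]), (270, [481, -283, 47], [43, 55, 65]), (272, [478, -279, 46], [44, 54, 65]), (274, [473, -273, 47], [42, 54, 65])]
[-0.69009574  0.16258148 -0.10111993] [ 0.49195146 -0.28073995  0.02849424]
```

Call:
servo_tool(
  series=[
    [[0, 0, 0.008, 0, 0, 0, 0], [0, 0, 0.016, 0, 0, 0, 0], [0, 0, 0.023, 0, 0, 0, 0], [0, 0, 0.028, 0, 0, 0, 0], [0, 0, 0.03, 0, 0, 0, 0], [0, 0, 0.03, 0, 0, 0, 0]],
  ],
)

```text
time_s: 5.58
tool_pos: [0.492, -0.2808, 0.0196]
tool_rot: [-180.0, 0.0, -8.2]
force: [-0.5, -0.2, -0.5]
grip_width: 0.0005
grasp_force: 0.0
```

Call:
servo_tool(
  series=[
    [[0, 0, 0.0017, 0, 0, 0, 0], [0, 0, 0.0033, 0, 0, 0, 0], [0, 0, 0.0033, 0, 0, 0, 0]],
  ],
)

```text
time_s: 5.83
tool_pos: [0.4922, -0.2809, 0.0189]
tool_rot: [180.0, -0.0, -8.2]
force: [0.4, 0.2, 0.5]
grip_width: 0.0002
grasp_force: 0.0
```

Call:
servo_tool(
  series=[
    [[0, 0, 0.0017, 0, 0, 0, 0], [0, 0, 0.0033, 0, 0, 0, 0], [0, 0, 0.0033, 0, 0, 0, 0]],
  ],
)

```text
time_s: 6.08
tool_pos: [0.4921, -0.2808, 0.0178]
tool_rot: [180.0, 0.0, -8.2]
force: [1.2, -0.0, -0.8]
grip_width: 0.0005
grasp_force: 0.0
```

Call:
servo_tool(
  series=[
    [[0, 0, 0.0017, 0, 0, 0, 0], [0, 0, 0.0033, 0, 0, 0, 0], [0, 0, 0.0033, 0, 0, 0, 0]],
  ],
)

```text
time_s: 6.33
tool_pos: [0.4921, -0.2808, 0.0168]
tool_rot: [-180.0, 0.0, -8.2]
force: [0.8, 0.4, -0.4]
grip_width: 0.0003
grasp_force: 0.0
```

Call:
servo_tool(
  series=[
    [[0, 0, 0.0012, 0, 0, 0, 0], [0, 0, 0.0025, 0, 0, 0, 0], [0, 0, 0.0025, 0, 0, 0, 0]],
  ],
)

```text
time_s: 6.58
tool_pos: [0.4921, -0.2808, 0.016]
tool_rot: [180.0, 0.0, -8.2]
force: [-0.3, 0.8, 0.1]
grip_width: 0.0003
grasp_force: 0.0
```

Call:
servo_tool(
  series=[
    [[0, 0, 0.0012, 0, 0, 0, 0], [0, 0, 0.0025, 0, 0, 0, 0], [0, 0, 0.0025, 0, 0, 0, 0]],
  ],
)

```text
time_s: 6.83
tool_pos: [0.4921, -0.2808, 0.0153]
tool_rot: [180.0, 0.0, -8.2]
force: [1.1, 1.1, 0.7]
grip_width: 0.0004
grasp_force: 0.0
```

Call:
servo_tool(
  series=[
    [[0, 0, 0.0012, 0, 0, 0, 0], [0, 0, 0.0025, 0, 0, 0, 0], [0, 0, 0.0025, 0, 0, 0, 0]],
  ],
)

```text
time_s: 7.08
tool_pos: [0.4922, -0.2809, 0.0152]
tool_rot: [180.0, 0.0, -8.2]
force: [-2.5, 1.1, 4.7]
grip_width: 0.0003
grasp_force: 2.4
```

Call:
servo_tool(
  series=[
    [[0, 0, 0.0012, 0, 0, 0, 0], [0, 0, 0.0025, 0, 0, 0, 0], [0, 0, 0.0025, 0, 0, 0, 0]],
  ],
)

```text
time_s: 7.33
tool_pos: [0.4922, -0.2809, 0.0151]
tool_rot: [180.0, 0.0, -8.2]
force: [-3.1, 1.6, 9.0]
grip_width: 0.0004
grasp_force: 4.8
```

Contact: state z ≈ 0.0152 is the plate top, and the stiffness is about 6 N/mm. I press on to about 16 N.

Call:
servo_tool(
  series=[
    [[0, 0, 0.0013, 0, 0, 0, 0], [0, 0, 0.0026, 0, 0, 0, 0], [0, 0, 0.0038, 0, 0, 0, 0], [0, 0, 0.0038, 0, 0, 0, 0]],
  ],
)

```text
time_s: 7.67
tool_pos: [0.4922, -0.2809, 0.0151]
tool_rot: [180.0, 0.0, -8.2]
force: [-6.0, 2.7, 15.6]
grip_width: 0.0007
grasp_force: 8.2
```

Call:
servo_tool(
  series=[
    [[-0.004, 0, 0, 0, 0, 0, 0], [-0.009, 0, 0, 0, 0, 0, 0], [-0.015, 0, 0, 0, 0, 0, 0]],
  ],
)

```text
time_s: 7.92
tool_pos: [0.4917, -0.281, 0.0152]
tool_rot: [179.9, -0.5, -8.2]
force: [5.0, -0.1, 5.9]
grip_width: 0.0004
grasp_force: 2.9
```

Call:
servo_tool(
  series=[
    [[0, 0, 0.002, 0, 0, 0, 0], [0, 0, 0.004, 0, 0, 0, 0], [0, 0, 0.005, 0, 0, 0, 0], [0, 0, 0.005, 0, 0, 0, 0]],
  ],
)

```text
time_s: 8.25
tool_pos: [0.4916, -0.281, 0.0151]
tool_rot: [179.9, -0.4, -8.2]
force: [-0.8, 1.7, 16.2]
grip_width: 0.0001
grasp_force: 8.3
```

Call:
servo_tool(
  series=[
    [[-0.004, 0, 0.0013, 0, 0, 0, 0], [-0.008, 0, 0.0026, 0, 0, 0, 0], [-0.012, 0, 0.0039, 0, 0, 0, 0], [-0.012, 0, 0.0039, 0, 0, 0, 0]],
  ],
)

```text
time_s: 8.58
tool_pos: [0.4916, -0.2811, 0.0151]
tool_rot: [179.8, -0.8, -8.1]
force: [4.6, 1.3, 14.6]
grip_width: 0.0004
grasp_force: 7.5
```

Call:
servo_tool(
  series=[
    [[-0.004, 0, 0.0015, 0, 0, 0, 0], [-0.008, 0, 0.003, 0, 0, 0, 0], [-0.012, 0, 0.0045, 0, 0, 0, 0], [-0.012, 0, 0.0045, 0, 0, 0, 0]],
  ],
)

```text
time_s: 8.92
tool_pos: [0.491, -0.2811, 0.0151]
tool_rot: [179.8, -1.1, -8.1]
force: [9.4, 0.5, 16.8]
grip_width: 0.0004
grasp_force: 8.3
```

Call:
servo_tool(
  series=[
    [[-0.005, 0, 0.001, 0, 0, 0, 0], [-0.01, 0, 0.002, 0, 0, 0, 0], [-0.015, 0, 0.003, 0, 0, 0, 0]],
  ],
)

```text
time_s: 9.17
tool_pos: [0.4883, -0.2807, 0.0151]
tool_rot: [179.7, -1.3, -8.1]
force: [9.8, 1.9, 19.9]
grip_width: 0.0004
grasp_force: 9.7
```

Call:
servo_tool(
  series=[
    [[-0.006, 0, -0.001, 0, 0, 0, 0], [-0.012, 0, -0.0015, 0, 0, 0, 0], [-0.018, 0, -0.0015, 0, 0, 0, 0], [-0.024, 0, -0.0015, 0, 0, 0, 0]],
  ],
)

```text
time_s: 9.5
tool_pos: [0.4807, -0.2796, 0.0151]
tool_rot: [179.7, -1.3, -8.1]
force: [10.3, 0.9, 17.7]
grip_width: 0.0007
grasp_force: 8.6
```

Call:
servo_tool(
  series=[
    [[-0.006, 0, -0.0005, 0, 0, 0, 0], [-0.012, 0, -0.001, 0, 0, 0, 0], [-0.018, 0, -0.001, 0, 0, 0, 0], [-0.024, 0, -0.001, 0, 0, 0, 0]],
  ],
)

```text
time_s: 9.83
tool_pos: [0.4718, -0.2782, 0.0151]
tool_rot: [179.8, -1.1, -8.1]
force: [6.9, 2.8, 21.2]
grip_width: 0.0006
grasp_force: 10.4
```

```bash
cat >> h.py <<'E'
def front(z=.045):
    s=cam('scene'); hsv=cv2.cvtColor(s['frame'],cv2.COLOR_RGB2HSV)
    m=((hsv[...,0]>95)&(hsv[...,0]<120)&(hsv[...,1]>70)).astype(np.uint8); m[:,:265]=0;m[:,385:]=0;m[:235]=0;m[325:]=0
    n,l,st,ce=cv2.connectedComponentsWithStats(m); i=1+np.argmax(st[1:,4]); v,u=np.nonzero(l==i)
    W=np.array([plane(s,a,b,z)[:2]*1000 for a,b in zip(u,v)]); t=np.radians(-8.3); ex=np.array([np.cos(t),np.sin(t)]); ey=np.array([-ex[1],ex[0]])
    A,B=W@ex,W@ey; print('n',len(A),'front along',[round(np.percentile(A[abs(B-b)<2],1),1) for b in np.percentile(B,[25,40,50,60,75])],'lat',np.percentile(B,[1,99]).round(1))
    o=get_obs(); print(o['tool_pos'][:2]*1000@ex, o['force'],o['time_s']); return s
E
python3 -c "
from h import *
s=front(); t=np.radians(-8.3); print('lip',[np.array(p)@[np.cos(t),np.sin(t)] for p in((417.5,-237.3),(407.5,-303.9))],'plate0 front',np.array([476.7,-279.9])@[np.cos(t),np.sin(t)]-55)
save(s,'mid.png',(255,190,415,310),5)"
```

```text
n 1270 front along [np.float64(437.4), np.float64(437.8), np.float64(437.7), np.float64(438.6), np.float64(439.1)] lat [-243.2 -177.5]
506.4157631829373 [ 5.24868124  3.77999123 21.81969984] 9.8833
lip [np.float64(447.3827434338257), np.float64(447.10160852980084)] plate0 front 457.1122443093501
```

View pics/mid.png

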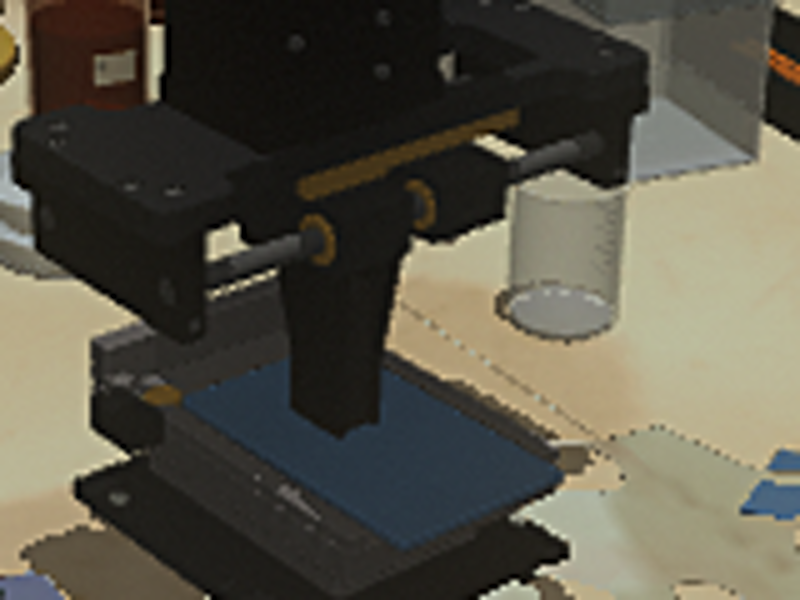

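The picture shows the plate front (crop (405,548)–(560,475)) past the lip by about 9 mm, moving with the finger and nearly clear of the catch (160,395). I ease the press and slide on.

Call:
servo_tool(
  series=[
    [[-0.002, 0, -0.003, 0, 0, 0, 0], [-0.006, 0, -0.004, 0, 0, 0, 0], [-0.012, 0, -0.004, 0, 0, 0, 0], [-0.018, 0, -0.004, 0, 0, 0, 0]],
  ],
)

```text
time_s: 10.22
tool_pos: [0.4646, -0.2771, 0.0151]
tool_rot: [179.8, -0.9, -8.1]
force: [6.0, 2.1, 17.2]
grip_width: 0.0002
grasp_force: 8.6
```

Call:
servo_tool(
  series=[
    [[-0.006, 0, -0.001, 0, 0, 0, 0], [-0.012, 0, -0.0015, 0, 0, 0, 0], [-0.018, 0, -0.002, 0, 0, 0, 0], [-0.024, 0, -0.0025, 0, 0, 0, 0], [-0.03, 0, -0.003, 0, 0, 0, 0]],
  ],
)

```text
time_s: 10.63
tool_pos: [0.4544, -0.2756, 0.0151]
tool_rot: [179.8, -0.7, -8.1]
force: [4.3, 1.2, 14.4]
grip_width: 0.0007
grasp_force: 7.1
```

Call:
servo_tool(
  series=[
    [[-0.006, 0, 0.0, 0, 0, 0, 0], [-0.012, 0, 0.0, 0, 0, 0, 0], [-0.018, 0, 0, 0, 0, 0, 0], [-0.024, 0, 0, 0, 0, 0, 0], [-0.029, 0, 0, 0, 0, 0, 0], [-0.029, 0, 0, 0, 0, 0, 0]],
  ],
)

```text
time_s: 11.13
tool_pos: [0.4457, -0.2743, 0.0151]
tool_rot: [179.8, -0.7, -8.1]
force: [3.4, 2.4, 14.6]
grip_width: 0.0002
grasp_force: 7.8
```

```bash
python3 -c "
from h import *
front()"
```

```text
n 1377 front along [np.float64(411.4), np.float64(411.2), np.float64(412.0), np.float64(412.1), np.float64(411.9)] lat [-243.1 -177.3]
480.5645382947173 [ 3.76831954  2.67627072 15.63592884] 11.1833
```

Overhang is about 36 mm, a third of the plate. I lift off, then open and line up over the overhanging end.

Call:
servo_tool(
  series=[
    [[0.002, 0, -0.004, 0, 0, 0, 0], [0.003, 0, -0.01, 0, 0, 0, 0], [0.003, 0, -0.018, 0, 0, 0, 0], [0.003, 0, -0.04, 0, 0, 0, 0], [0.003, 0, -0.07, 0, 0, 0, 0.3], [0.003, 0, -0.1, 0, 0, 0, 1], [0.003, 0, -0.1, 0, 0, 0, 1], [0.003, 0, -0.1, 0, 0, 0, 1]],
  ],
)

```text
time_s: 11.85
tool_pos: [0.4404, -0.2738, 0.0415]
tool_rot: [179.9, -0.1, -8.2]
force: [-1.0, -0.2, -0.4]
grip_width: 0.0191
grasp_force: 0.0
```

```bash
python3 -c "
from h import *
to([.3938,-.269,.042],-8.5)"
```

```text
t 11.85 pos [ 0.4404 -0.2738  0.0415] rot [ 1.7994e+02 -8.0000e-02 -8.2000e+00] F [-1.05 -0.22 -0.4 ] w 0.0191
shift [-0.156   0.0062 -0.0018] turn [ 0.0003 -0.0005  0.0016]
```

Call:
servo_tool(
  series=[
    [[-0.03, 0.002, 0, 0, 0, 0.0016, 1], [-0.07, 0.006, 0, 0, 0, 0.0016, 1], [-0.11, 0.006, 0, 0, 0, 0.0016, 1], [-0.15, 0.006, 0, 0, 0, 0.0016, 1], [-0.156, 0.006, 0, 0, 0, 0.0016, 1], [-0.156, 0.006, 0, 0, 0, 0.0016, 1], [-0.156, 0.006, 0, 0, 0, 0.0016, 1], [-0.156, 0.006, 0, 0, 0, 0.0016, 1], [-0.156, 0.006, 0, 0, 0, 0.0016, 1]],
  ],
)

```text
time_s: 12.6
tool_pos: [0.394, -0.2684, 0.0408]
tool_rot: [180.0, -0.0, -8.4]
force: [0.6, -0.1, 0.5]
grip_width: 0.0794
grasp_force: 0.0
```

```bash
python3 -c "
from h import *
s=front(); save(s,'pinch0.png',(235,170,435,320),4)
to([.3938,-.269,.0],-8.5)"
```

```text
n 1330 front along [np.float64(409.6), np.float64(410.3), np.float64(409.2), np.float64(409.1), np.float64(409.2)] lat [-243.  -177.2]
428.50044545213 [-0.44252397  0.6580944   0.67330893] 12.65
t 12.65 pos [ 0.3939 -0.2684  0.0407] rot [-1.80e+02 -2.00e-02 -8.45e+00] F [-0.44  0.66  0.67] w 0.0815
shift [-0.      0.002   0.1358] turn [-0.     -0.0001  0.0003]
```

View pics/pinch0.png

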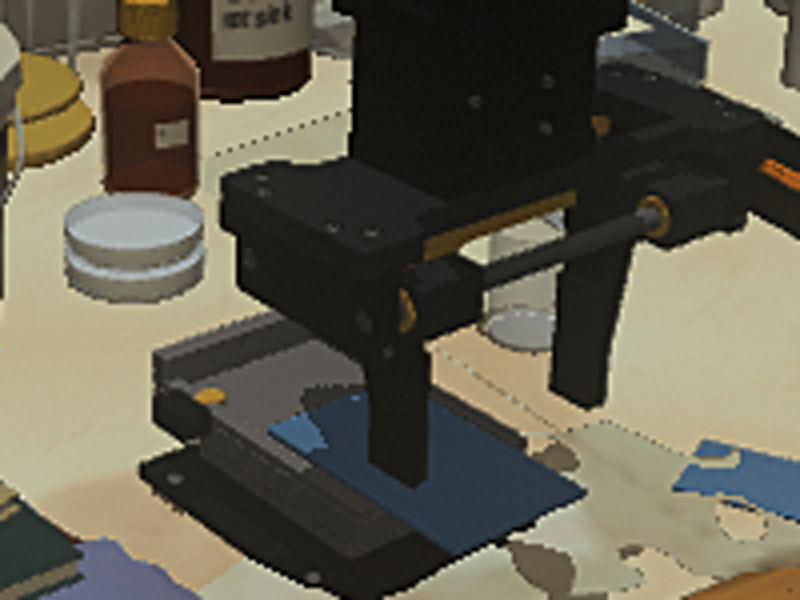

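The plate overhangs the lip freely. The finger tips, at crop (400,485) and (580,405), hover about 25 mm above it. I check the lateral centring from depth.

```bash
python3 -c "
from h import *
s=cam('scene'); P=cloud(s)*1000; t=np.radians(-8.3); ex=np.array([np.cos(t),np.sin(t)]); ey=np.array([-ex[1],ex[0]])
for nm,(x0,y0,x1,y1) in dict(near=(325,258,345,296),far=(373,235,395,274)).items():
    Q=P[y0:y1,x0:x1].reshape(-1,3); Q=Q[(Q[:,2]>66)&(Q[:,2]<105)]; A,B=Q[:,:2]@ex,Q[:,:2]@ey
    print(nm,len(Q),'along',np.percentile(A,[3,50,97]),'lat',np.percentile(B,[3,50,97]),'z',Q[:,2].min())
o=get_obs(); print('tool lat',o['tool_pos'][:2]*1000@ey,'along',o['tool_pos'][:2]*1000@ex)"
```

```text
near 277 along [416.76968569 423.74283906 438.45925628] lat [-167.99286021 -160.30885317 -158.0184521 ] z 72.67990873075154
far 277 along [416.79646115 423.4545659  436.78348339] lat [-259.63685353 -251.91529158 -250.08536362] z 73.98222842436081
tool lat -208.73408574899287 along 428.3863123222503
```

Call:
servo_tool(
  series=[
    [[0, 0.004, 0.02, 0, 0, 0, 1], [0, 0.004, 0.05, 0, 0, 0, 1], [0, 0.004, 0.08, 0, 0, 0, 1], [0, 0.004, 0.11, 0, 0, 0, 1], [0, 0.004, 0.135, 0, 0, 0, 1], [0, 0.004, 0.149, 0, 0, 0, 1], [0, 0.004, 0.149, 0, 0, 0, 1], [0, 0.004, 0.149, 0, 0, 0, 1]],
  ],
  grip_force=12,
)

```text
time_s: 13.37
tool_pos: [0.393, -0.2695, -0.0044]
tool_rot: [-180.0, 0.0, -8.5]
force: [0.8, -0.2, -1.0]
grip_width: 0.0869
grasp_force: 0.0
```

Call:
servo_tool(
  series=[
    [[0, 0, 0, 0, 0, 0, 0.92], [0, 0, 0, 0, 0, 0, 0.87], [0, 0, 0, 0, 0, 0, 0.83], [0, 0, 0, 0, 0, 0, 0.8], [0, 0, 0, 0, 0, 0, 0.78], [0, 0, 0, 0, 0, 0, 0.76], [0, 0, 0, 0, 0, 0, 0.74], [0, 0, 0, 0, 0, 0, 0.7], [0, 0, 0, 0, 0, 0, 0.6], [0, 0, 0, 0, 0, 0, 0.6], [0, 0, 0, 0, 0, 0, 0.6], [0, 0, 0, 0, 0, 0, 0.6]],
  ],
  grip_force=12,
)

```text
time_s: 14.37
tool_pos: [0.393, -0.2683, -0.0042]
tool_rot: [-179.9, 0.1, -8.4]
force: [-0.1, 5.6, 2.6]
grip_width: 0.0659
grasp_force: 12.0
```

Call:
servo_tool(
  series=[
    [[0, -0.002, 0, 0, 0, 0, 0.6], [0, -0.004, 0, 0, 0, 0, 0.6], [0, -0.004, 0, 0, 0, 0, 0.6]],
  ],
  grip_force=18,
)

```text
time_s: 14.62
tool_pos: [0.3932, -0.2684, -0.0041]
tool_rot: [180.0, 0.0, -8.5]
force: [-0.2, 2.8, 1.0]
grip_width: 0.0657
grasp_force: 18.0
```

Call:
servo_tool(
  series=[
    [[0, 0, -0.002, 0, 0, 0, 0.6], [0, 0, -0.005, 0, 0, 0, 0.6], [0, 0, -0.009, 0, 0, 0, 0.6], [0, 0, -0.014, 0, 0, 0, 0.6], [0, 0, -0.02, 0, 0, 0, 0.6], [0, 0, -0.026, 0, 0, 0, 0.6], [0, 0, -0.032, 0, 0, 0, 0.6], [0, 0, -0.038, 0, 0, 0, 0.6]],
  ],
)

```text
time_s: 15.28
tool_pos: [0.3935, -0.2693, 0.0079]
tool_rot: [179.9, -0.0, -8.5]
force: [0.2, 0.2, -0.4]
grip_width: 0.0658
grasp_force: 18.0
```

```bash
cat >> h.py <<'E'
def tilt(zlo,nm=None):
    for n in('scene','top'):
        s=cam(n); P=cloud(s); hsv=cv2.cvtColor(s['frame'],cv2.COLOR_RGB2HSV)
        m=(hsv[...,0]>95)&(hsv[...,0]<120)&(hsv[...,1]>70)&(P[...,2]>zlo)&(P[...,2]<zlo+.08)&(P[...,0]>.33)&(P[...,0]<.62)&(P[...,1]<-.2)&(P[...,1]>-.56)
        Q=P[m]
        if len(Q)<150: print(n,len(Q)); continue
        A=np.c_[Q[:,:2]-Q[:,:2].mean(0),np.ones(len(Q))]; k=np.linalg.lstsq(A,Q[:,2],rcond=None)[0]
        r=cv2.minAreaRect((Q[:,:2]*1000).astype(np.float32)); print(n,len(Q),'slope deg',np.degrees(k[:2]).round(2),'z',k[2].round(4),r)
        if nm and n=='scene': save(s,nm,(235,150,455,315),3.6)
E
python3 -c "
from h import *
tilt(.03,'lift.png'); o=get_obs(); print(o['tool_pos'],o['force'],o['grip_width'])"
```

```text
scene 732 slope deg [ 0.28 -1.48] z 0.0589 ((427.3565979003906, -275.3607177734375), (68.21881103515625, 109.38157653808594), 82.71649932861328)
top 1009 slope deg [-0.13  0.15] z 0.0579 ((475.62957763671875, -269.36181640625), (110.86934661865234, 53.73541259765625), 53.88779067993164)
[ 0.39366603 -0.26917153  0.00795355] [-0.45847915  0.24195053 -1.13541786] 0.06546188000496843
```

View pics/lift.png

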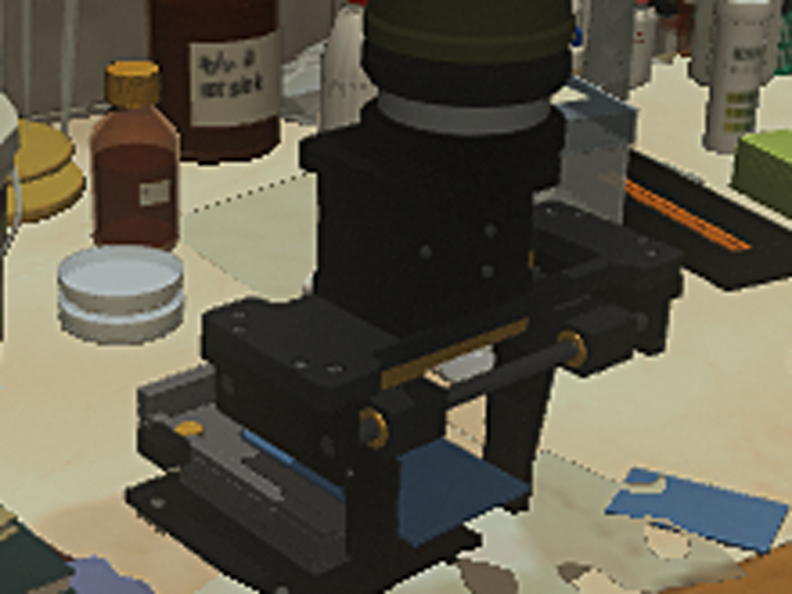

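The plate is pinched by its long edges, level to within about 1°, and clear of the bed. I lift further, then carry it to the beaker.

Call:
servo_tool(
  series=[
    [[0, 0, -0.008, 0, 0, 0, 0.6], [0, 0, -0.02, 0, 0, 0, 0.6], [0, 0, -0.034, 0, 0, 0, 0.6], [0, 0, -0.05, 0, 0, 0, 0.6], [0, 0, -0.068, 0, 0, 0, 0.6], [0, 0, -0.086, 0, 0, 0, 0.6], [0, 0, -0.104, 0, 0, 0, 0.6], [0, 0, -0.12, 0, 0, 0, 0.6], [0, 0, -0.13, 0, 0, 0, 0.6], [0, 0, -0.135, 0, 0, 0, 0.6], [0, 0, -0.135, 0, 0, 0, 0.6]],
  ],
)

```text
time_s: 16.3
tool_pos: [0.3935, -0.2686, 0.0483]
tool_rot: [180.0, -0.0, -8.5]
force: [0.4, -1.3, -0.4]
grip_width: 0.0659
grasp_force: 18.0
```

```bash
python3 -c "
from h import *
tilt(.075)
to([.4716,-.449,.0485],-8.5)"
```

```text
scene 860 slope deg [ 0.35 -0.69] z 0.0992 ((426.9001770019531, -273.58441162109375), (66.5121841430664, 108.85721588134766), 82.53975677490234)
top 1099 slope deg [-0.03  0.09] z 0.0977 ((460.4281311035156, -277.1834716796875), (65.88841247558594, 46.22099304199219), 82.08031463623047)
t 16.4 pos [ 0.3932 -0.2684  0.0477] rot [-1.80e+02  2.00e-02 -8.48e+00] F [-0.    0.32  0.05] w 0.0655
shift [ 0.3473  0.5569 -0.0027] turn [-0.      0.0001  0.0001]
```

Call:
servo_tool(
  series=[
    [[0.006, 0.01, 0, 0, 0, 0, 0.6], [0.02, 0.032, 0, 0, 0, 0, 0.6], [0.042, 0.068, 0, 0, 0, 0, 0.6], [0.072, 0.115, 0, 0, 0, 0, 0.6], [0.106, 0.17, 0, 0, 0, 0, 0.6], [0.142, 0.228, 0, 0, 0, 0, 0.6], [0.178, 0.286, 0, 0, 0, 0, 0.6], [0.214, 0.344, 0, 0, 0, 0, 0.6], [0.25, 0.4, 0, 0, 0, 0, 0.6], [0.282, 0.452, 0, 0, 0, 0, 0.6], [0.31, 0.497, 0, 0, 0, 0, 0.6], [0.33, 0.53, 0, 0, 0, 0, 0.6]],
  ],
)

```text
time_s: 17.4
tool_pos: [0.4679, -0.4435, 0.0471]
tool_rot: [179.9, 0.0, -8.6]
force: [0.4, 0.6, -0.7]
grip_width: 0.0656
grasp_force: 18.0
```

Call:
servo_tool(
  series=[
    [[0.01, 0.016, 0, 0, 0, 0, 0.6], [0.015, 0.024, 0, 0, 0, 0, 0.6], [0.017, 0.027, 0, 0, 0, 0, 0.6], [0.017, 0.027, 0, 0, 0, 0, 0.6], [0.017, 0.027, 0, 0, 0, 0, 0.6], [0.017, 0.027, 0, 0, 0, 0, 0.6]],
  ],
)

```text
time_s: 17.9
tool_pos: [0.4717, -0.4484, 0.048]
tool_rot: [-180.0, 0.0, -8.4]
force: [0.3, -0.4, -0.7]
grip_width: 0.0658
grasp_force: 18.0
```

```bash
python3 -c "
from h import *
tilt(.075,'over.png')
to([.4716,-.449,.03],-8.5)"
```

```text
scene 570 slope deg [ 0.42 -0.73] z 0.0991 ((506.24658203125, -453.3792724609375), (67.0978012084961, 110.69706726074219), 83.18780517578125)
top 139
t 18.0 pos [ 0.4717 -0.4486  0.0481] rot [179.99  -0.    -8.44] F [ 0.63  0.04 -0.49] w 0.0651
shift [-0.0002  0.0013  0.0603] turn [ 0.0001 -0.      0.0003]
```

View pics/over.png

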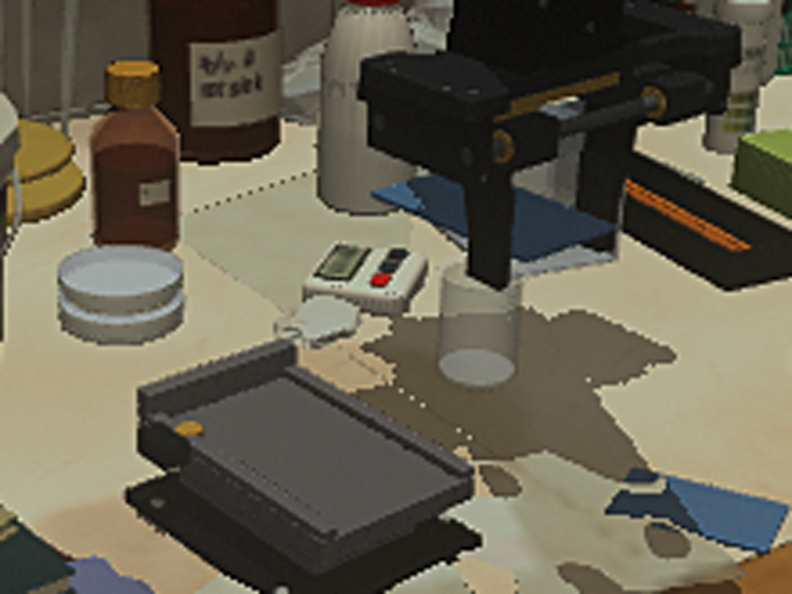

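The plate is over the beaker, centre (506,-453) against a rim centre of about (511,-455), and level. I lower to just above the rim, then creep.

Call:
servo_tool(
  series=[
    [[0, 0.001, 0.005, 0, 0, 0, 0.6], [0, 0.001, 0.015, 0, 0, 0, 0.6], [0, 0.001, 0.028, 0, 0, 0, 0.6], [0, 0.001, 0.042, 0, 0, 0, 0.6], [0, 0.001, 0.056, 0, 0, 0, 0.6], [0, 0.001, 0.07, 0, 0, 0, 0.6], [0, 0.001, 0.082, 0, 0, 0, 0.6], [0, 0.001, 0.09, 0, 0, 0, 0.6], [0, 0.001, 0.095, 0, 0, 0, 0.6], [0, 0.001, 0.095, 0, 0, 0, 0.6], [0, 0.001, 0.095, 0, 0, 0, 0.6]],
  ],
)

```text
time_s: 18.92
tool_pos: [0.4717, -0.4494, 0.0194]
tool_rot: [180.0, -0.0, -8.5]
force: [-0.2, 0.8, -0.9]
grip_width: 0.0652
grasp_force: 18.0
```

Call:
servo_tool(
  series=[
    [[0, 0, 0.001, 0, 0, 0, 0.6], [0, 0, 0.002, 0, 0, 0, 0.6], [0, 0, 0.003, 0, 0, 0, 0.6], [0, 0, 0.003, 0, 0, 0, 0.6]],
  ],
)

```text
time_s: 19.25
tool_pos: [0.4716, -0.4494, 0.0185]
tool_rot: [180.0, -0.0, -8.5]
force: [0.6, -0.6, -0.8]
grip_width: 0.0653
grasp_force: 18.0
```

Call:
servo_tool(
  series=[
    [[0, 0, 0.001, 0, 0, 0, 0.6], [0, 0, 0.002, 0, 0, 0, 0.6], [0, 0, 0.003, 0, 0, 0, 0.6], [0, 0, 0.003, 0, 0, 0, 0.6]],
  ],
)

```text
time_s: 19.58
tool_pos: [0.4715, -0.4493, 0.0175]
tool_rot: [-180.0, 0.0, -8.5]
force: [0.3, -0.2, -0.1]
grip_width: 0.0653
grasp_force: 18.0
```

Call:
servo_tool(
  series=[
    [[0, 0, 0.001, 0, 0, 0, 0.6], [0, 0, 0.002, 0, 0, 0, 0.6], [0, 0, 0.003, 0, 0, 0, 0.6], [0, 0, 0.003, 0, 0, 0, 0.6]],
  ],
)

```text
time_s: 19.92
tool_pos: [0.4715, -0.4494, 0.0166]
tool_rot: [-180.0, 0.0, -8.5]
force: [-0.6, -0.3, 0.0]
grip_width: 0.0655
grasp_force: 18.0
```

Call:
servo_tool(
  series=[
    [[0, 0, 0.0008, 0, 0, 0, 0.6], [0, 0, 0.0016, 0, 0, 0, 0.6], [0, 0, 0.0016, 0, 0, 0, 0.6]],
  ],
)

```text
time_s: 20.17
tool_pos: [0.4716, -0.4494, 0.0162]
tool_rot: [180.0, 0.0, -8.5]
force: [-0.2, 0.4, -1.5]
grip_width: 0.0656
grasp_force: 18.0
```

Call:
servo_tool(
  series=[
    [[0, 0, 0.0008, 0, 0, 0, 0.6], [0, 0, 0.0016, 0, 0, 0, 0.6], [0, 0, 0.0016, 0, 0, 0, 0.6]],
  ],
)

```text
time_s: 20.42
tool_pos: [0.4716, -0.4494, 0.0157]
tool_rot: [180.0, 0.0, -8.5]
force: [0.2, -0.8, -0.6]
grip_width: 0.0656
grasp_force: 18.0
```

Call:
servo_tool(
  series=[
    [[0, 0, 0.0008, 0, 0, 0, 0.6], [0, 0, 0.0016, 0, 0, 0, 0.6], [0, 0, 0.0016, 0, 0, 0, 0.6]],
  ],
)

```text
time_s: 20.67
tool_pos: [0.4717, -0.4494, 0.0153]
tool_rot: [180.0, -0.0, -8.5]
force: [0.1, 0.2, -0.4]
grip_width: 0.066
grasp_force: 18.0
```

Call:
servo_tool(
  series=[
    [[0, 0, 0.0008, 0, 0, 0, 0.6], [0, 0, 0.0016, 0, 0, 0, 0.6], [0, 0, 0.0016, 0, 0, 0, 0.6]],
  ],
)

```text
time_s: 20.92
tool_pos: [0.4716, -0.4494, 0.015]
tool_rot: [180.0, -0.0, -8.5]
force: [-1.4, 0.3, 2.2]
grip_width: 0.0655
grasp_force: 18.0
```

Call:
servo_tool(
  series=[
    [[0, 0, 0.0008, 0, 0, 0, 0.6], [0, 0, 0.0016, 0, 0, 0, 0.6], [0, 0, 0.0016, 0, 0, 0, 0.6]],
  ],
)

```text
time_s: 21.17
tool_pos: [0.4716, -0.4495, 0.0147]
tool_rot: [180.0, -0.0, -8.5]
force: [-0.5, 0.9, 3.8]
grip_width: 0.0657
grasp_force: 18.0
```

Call:
servo_tool(
  series=[
    [[0, 0, 0.0008, 0, 0, 0, 0.6], [0, 0, 0.0016, 0, 0, 0, 0.6], [0, 0, 0.0016, 0, 0, 0, 0.6]],
  ],
)

```text
time_s: 21.42
tool_pos: [0.4717, -0.4495, 0.0144]
tool_rot: [180.0, -0.0, -8.5]
force: [-2.5, 1.0, 5.6]
grip_width: 0.0656
grasp_force: 18.0
```

Contact. I back off the excess press and open gently.

Call:
servo_tool(
  series=[
    [[0, 0, -0.001, 0, 0, 0, 0.6], [0, 0, -0.0022, 0, 0, 0, 0.6], [0, 0, -0.0022, 0, 0, 0, 0.6]],
  ],
  grip_force=10,
)

```text
time_s: 21.67
tool_pos: [0.4716, -0.4494, 0.0144]
tool_rot: [180.0, -0.0, -8.5]
force: [-0.1, 0.4, 2.9]
grip_width: 0.0655
grasp_force: 10.0
```

Call:
servo_tool(
  series=[
    [[0, 0, 0, 0, 0, 0, 0.75], [0, 0, 0, 0, 0, 0, 0.76], [0, 0, 0, 0, 0, 0, 0.78], [0, 0, 0, 0, 0, 0, 0.8], [0, 0, 0, 0, 0, 0, 0.85], [0, 0, 0, 0, 0, 0, 1], [0, 0, 0, 0, 0, 0, 1], [0, 0, 0, 0, 0, 0, 1], [0, 0, 0, 0, 0, 0, 1], [0, 0, 0, 0, 0, 0, 1]],
  ],
  grip_force=4,
)

```text
time_s: 22.5
tool_pos: [0.4716, -0.4494, 0.0145]
tool_rot: [180.0, -0.0, -8.5]
force: [0.1, 0.2, -0.4]
grip_width: 0.0864
grasp_force: 0.0
```

Now I rise straight up, well clear, and check.

Call:
servo_tool(
  series=[
    [[0, 0, -0.02, 0, 0, 0, 1], [0, 0, -0.05, 0, 0, 0, 1], [0, 0, -0.1, 0, 0, 0, 1], [0, 0, -0.17, 0, 0, 0, 1], [0, 0, -0.25, 0, 0, 0, 1], [0, 0, -0.33, 0, 0, 0, 1], [0, 0, -0.41, 0, 0, 0, 1], [0, 0, -0.45, 0, 0, 0, 1], [0, 0, -0.47, 0, 0, 0, 1], [0, 0, -0.47, 0, 0, 0, 1]],
  ],
)

```text
time_s: 23.33
tool_pos: [0.4723, -0.4499, 0.1572]
tool_rot: [179.9, -0.1, -8.5]
force: [0.1, 0.7, -0.9]
grip_width: 0.0869
grasp_force: 0.0
```

```bash
python3 -c "
from h import *
tilt(.045,'done.png')
s=cam('scene'); D=cloud(s).reshape(-1,3); D=D[(abs(D[:,0]-.511)<.04)&(abs(D[:,1]+.455)<.04)&(D[:,2]>.012)&(D[:,2]<.052)]
print(len(D),cv2.minEnclosingCircle((D[:,:2]*1000).astype(np.float32)),np.percentile(D,[3,97],axis=0).round(3).tolist(),get_obs()['force'])"
```

```text
scene 872 slope deg [ 0.31 -0.3 ] z 0.0665 ((505.0767517089844, -453.46490478515625), (66.14983367919922, 111.32333374023438), 82.38533782958984)
top 32
396 ((508.1839599609375, -452.62933349609375), 21.524181365966797) [[0.489, -0.46, 0.013], [0.522, -0.434, 0.05]] [-0.23527744  0.13854359 -0.64455491]
```

View pics/done.png

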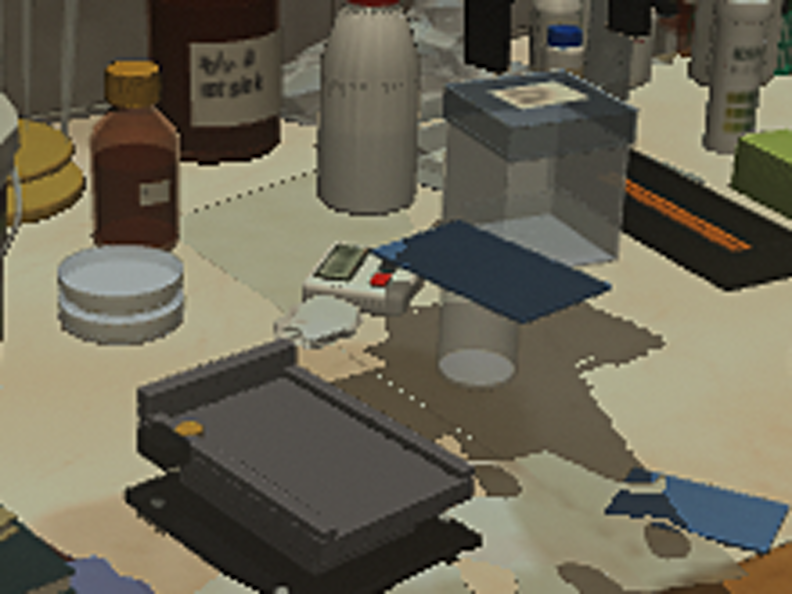

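The plate lies level on the beaker at crop (500,265), centred within about 6 mm. The beaker, timer and dishes haven't moved, and the gripper is clear. I hand in.

```bash
python3 -c "
from cell import env
print(env.sign_off())"
```

```text
the job is handed in; nothing more can be done
None
```

The plate was slid out, pinched, lifted level and laid on the beaker, covering its mouth, and the job is handed in at about 23 s; the press peaked near 22 N for a moment, above the 14–18 N band but below the 25 N that breaks it.

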